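# Find the lantern that still has its cells and hold it over the battery tray

## Task

Get the loaded lantern ready for its battery check: first turn the cell tester's pointer knob clockwise to the big yellow dot (the size these lanterns take) and leave it clicked in there. Then lift the two look-alike lanterns off the mat, one at a time, to feel which is heavier - that one still has its cells inside - and stand the light one back upright on the mat. Finish while still holding the heavy one in the gripper, upright and still, about a hand's width above the rim of the open red tray and over it, so that a colleague can unscrew its base from below; drop no lantern and leave everything else where it is.

Things in the scene. Friction and masses are not known exactly. Their poses are not given: they have to be found in the camera images.
- tester: Grey desk-top cell tester with a dark blue top panel, 170 mm (x) by 210 mm (y), 55 mm high, fixed. Seen from its front (towards the robot): pointer knob on the left, a small window behind it, an empty cell cradle on the right (20 mm above the panel, 74 mm or more from the knob's axis). Origin under its centre; x away from its front, y to the left, z up.
- selector_grip (a point): Point on the pointer knob's vertical turning axis, 80 mm above the table, at x = -22, y = +42 mm in the tester's frame. The knob is black; its grip is a bar 46 mm long and 14 mm wide along the pointer, from 67 to 90 mm above the table; a white line on it marks the pointing end.
- selector (a joint): Knob angle, rad, growing clockwise seen from above. At value q the pointer points 0.9 - q rad counter-clockwise from the tester's +x. Click positions: 0 (white dash), 0.45 (small white dot), 0.90 (middle white dot), 1.35 (big yellow dot), 1.80 (white oblong). A detent pulls the freed knob into the nearest one and takes about 0.08 N m to leave. It starts in one of the first three.
- mat: Pale turquoise striped mat, 220 mm (x) by 400 mm (y), 4 mm thick, fixed to the table, where the lanterns stand. Origin under its centre.
- lantern_a: One of two look-alike compact camping lanterns; one is loaded with three cells (about 0.43 to 0.53 kg), one is empty (0.23 to 0.27 kg); not told which. 173 mm tall, upright: yellow base 75 mm across to 75 mm height, white chimney 47 mm across, above it a ribbed black cap, round, 50 mm across, 137 to 173 mm above its underside: the place to grip. Origin at the centre of its underside, z up its axis.
- lantern_b: The other of the two lanterns, same build and frame as lantern_a.
- tray: Open red battery tray, 300 mm (x) by 210 mm (y), walls 6 mm thick and 70 mm high, fixed to the table; two spent cells stand in it, lower than its rim. Origin under its centre, x along its long side. The tray may be on one side of the mat and the tester on the other, or the other way round.
- peg: Bystander: toy peg standing on the mat between the lanterns, black head 32 mm across below, wooden pin above, 50 mm high. Origin under its centre.
- toy_wrench: Bystander: flat wooden toy spanner, 200 mm long, 14 mm thick, beyond the mat. Origin under it near the middle.
- toy_strip: Bystander: wooden toy strip with three holes, 50 by 170 by 22 mm, beyond the mat. Origin under its centre.
- tape: Bystander: roll of brown tape, 100 mm across, 24 mm high, beyond the mat. Origin under its centre.
- screwdriver: Bystander: screwdriver with red handle, 200 mm long, 26 mm thick, on the robot's side of the mat. Origin under its middle.
- remote: Bystander: black remote control, 48 by 160 by 20 mm, on the robot's side of the mat. Origin under its centre.
- cell_1: Bystander: round spent cell standing in the red tray, 26 mm across, 50 mm high. Origin under its centre.
- cell_2: Bystander: a second such cell in the tray.
Not all that is in view belongs to the job. Leave any pink or purple look-alike of the lantern_b alone.

How it is judged:
On the way, in this order (a step that is already met when the one before it is completed fails the run):
1. the tester's knob sits at the big yellow dot, let go (value of joint selector between 1.2 and 1.5 rad and contact force between selector and the fingers below 0.1 N), for 0.2 s.
2. the lighter lantern is lifted at least 20 mm off the mat in the gripper, while the heavier one stands on the mat (((z of lantern_a in the frame of mat above 0.024 m and contact force between lantern_a and the fingers above 0.5 N and contact force between lantern_a and mat below 0.05 N and contact force between lantern_b and mat above 3.4 N) or (z of lantern_b in the frame of mat above 0.024 m and contact force between lantern_b and the fingers above 0.5 N and contact force between lantern_b and mat below 0.05 N and contact force between lantern_a and mat above 3.4 N))), for 0.3 s.
3. the lighter lantern stands upright on the mat again, let go, and the heavier one is lifted at least 20 mm off the mat ((((x of lantern_a in the frame of mat between -0.11 and 0.11 m and y of lantern_a in the frame of mat between -0.2 and 0.2 m and z of lantern_a in the frame of mat between 0.001 and 0.008 m) and (angle between lantern_a's own z axis and vertical below 0.06 rad and linear speed of lantern_a below 0.03 m/s and contact force between lantern_a and the fingers below 0.1 N and contact force between lantern_a and mat below 3.4 N and z of lantern_b in the frame of mat above 0.024 m and contact force between lantern_b and the fingers above 0.5 N) and contact force between lantern_b and mat below 0.05 N) or ((x of lantern_b in the frame of mat between -0.11 and 0.11 m and y of lantern_b in the frame of mat between -0.2 and 0.2 m and z of lantern_b in the frame of mat between 0.001 and 0.008 m) and (angle between lantern_b's own z axis and vertical below 0.06 rad and linear speed of lantern_b below 0.03 m/s and contact force between lantern_b and the fingers below 0.1 N and contact force between lantern_b and mat below 3.4 N and z of lantern_a in the frame of mat above 0.024 m and contact force between lantern_a and the fingers above 0.5 N) and contact force between lantern_a and mat below 0.05 N))), for 0.3 s.
At the end, for the whole second after the job is handed in: Knob within 0.15 rad of the yellow dot. Light lantern upright on the mat, let go, still. Heavy lantern gripped, touching neither tray nor the other, its base centre over the tray, underside 90 to 250 mm above the table, within 0.26 rad of upright, under 0.03 m/s and 0.2 rad/s (value of joint selector between 1.2 and 1.5 rad and (((x of lantern_a in the frame of mat between -0.11 and 0.11 m and y of lantern_a in the frame of mat between -0.2 and 0.2 m and z of lantern_a in the frame of mat between 0.001 and 0.008 m) and (angle between lantern_a's own z axis and vertical below 0.06 rad and linear speed of lantern_a below 0.03 m/s and contact force between lantern_a and the fingers below 0.1 N and contact force between lantern_a and mat below 3.4 N and x of lantern_b in the frame of tray between -0.15 and 0.15 m) and (y of lantern_b in the frame of tray between -0.105 and 0.105 m and z of lantern_b in the frame of tray between 0.09 and 0.25 m and angle between lantern_b's own z axis and vertical below 0.26 rad and contact force between lantern_b and the fingers above 1 N) and (contact force between lantern_b and tray below 0.1 N and contact force between lantern_b and lantern_a below 0.1 N and linear speed of lantern_b below 0.03 m/s and angular speed of lantern_b below 0.2 rad/s)) or ((x of lantern_b in the frame of mat between -0.11 and 0.11 m and y of lantern_b in the frame of mat between -0.2 and 0.2 m and z of lantern_b in the frame of mat between 0.001 and 0.008 m) and (angle between lantern_b's own z axis and vertical below 0.06 rad and linear speed of lantern_b below 0.03 m/s and contact force between lantern_b and the fingers below 0.1 N and contact force between lantern_b and mat below 3.4 N and x of lantern_a in the frame of tray between -0.15 and 0.15 m) and (y of lantern_a in the frame of tray between -0.105 and 0.105 m and z of lantern_a in the frame of tray between 0.09 and 0.25 m and angle between lantern_a's own z axis and vertical below 0.26 rad and contact force between lantern_a and the fingers above 1 N) and (contact force between lantern_a and tray below 0.1 N and contact force between lantern_a and lantern_b below 0.1 N and linear speed of lantern_a below 0.03 m/s and angular speed of lantern_a below 0.2 rad/s)))); the arm keeps its last pose, push and grip.
It fails at once if the toy peg on the mat is moved by more than 30 mm (distance of peg from where it was at the start of the episode above 0.03 m).
It fails at once if the toy spanner, toy strip, tape, screwdriver or remote control is moved by more than 30 mm (distance of any of toy_wrench, toy_strip, tape, screwdriver, remote from where it was at the start of the episode above 0.03 m).
It fails at once if a cell in the tray is moved by more than 30 mm (distance of any of cell_1, cell_2 from where it was at the start of the episode above 0.03 m).
It fails at once if lantern_a is dropped or knocked away (faster than 0.5 m/s while not in the gripper) (linear speed of lantern_a above 0.5 m/s and contact force between lantern_a and the fingers below 0.3 N).
It fails at once if lantern_b is dropped or knocked away (faster than 0.5 m/s while not in the gripper) (linear speed of lantern_b above 0.5 m/s and contact force between lantern_b and the fingers below 0.3 N).
It also fails if it takes over 72 s, if anything falls off the work surface, if the arm or the gripper's body presses on something with over 40 N, if the wrist force passes 120 N, or if a joint passes its speed limit or range.

## Robot

A 6-joint arm with a two-finger parallel gripper is mounted at the origin on the work surface. World frame = base frame: x ahead of the robot, y to its left, z up, the work surface at z = 0. Lengths are in m, angles in rad, forces in N, time in s.
With the tool pointing down it reaches from about 0.425 to 0.95 m from the base axis. Payload 3.5 kg.
Tool frame: the origin (TCP) lies at the very end of the fingers, on their centre line; the grasp point (between the pads) lies 19 mm behind it; z points along the fingers, y is the direction in which the jaws open and shut (so a half turn about z gives the same grasp; the last joint's range is limited). The gripper opens to 85 mm and grips with 20 to 120 N. Pads are 22 mm wide; open, the fingers measure 114 mm over their backs; the gripper's body (76 mm by 85 mm) begins 54 mm behind the grasp point. The pads swing forward as they close: fully open they stand 13 mm farther back than shut.
Start: joints at [1.077, 0.286, 1.577, -0, 1.279, -0.15], TCP at [0.227, 0.635, 0.231] pointing down, gripper open.
Joint ranges: [-2.77, 2.77], [-0.9, 2.22], [0.21, 2.48], [-1.53, 4.67], [0.24, 2.81], [-2.84, 2.84]. Speed limits (rad/s): [2.79, 2.79, 3.14, 3.14, 3.14, 3.14].

## Interface

Orientations are given as a unit quaternion [x, y, z, w].
In Python, from plant import ctrl, eyes, ticket gives the robot as it stands.
- The arm moves only by the tool send_rows, never from a script. Its arguments are lists of equal length, an entry for each row: "translation": the shift along the tool's x, y, z in units of 30 mm (1.0 is 30 mm), a list of three; "rotation": the turn, a rotation vector about the tool's x, y, z in units of 5 degrees (1.0 is 5 degrees), a list of three; "grip": the finger opening in mm, from 0 to 85.4. A call has 1 to 5 rows; each row shifts and turns the commanded pose from where the row before left it, along the tool's axes as they then stand; what a row does not reach is not made up. A row lasts 1/8 s, in which the tool goes at most 62.5 mm and 10.7 degrees, less where a joint would pass 70% of its speed; a pose out of reach is approached as far as the arm can. A call is refused whole if a number of a shift passes 1 or a number of a turn 1, either way. A call with a gripper value outside its range is refused whole. The fingers move at their own pace and stop on an object; "squeeze" is the grip in N (left out, the last holds). Time passes only in rows, so rows that do not move let the fingers close. It gives the time, the measured TCP pose, the force and the opening at its end, in the units of the state.
- ctrl.get_state(): the state, without advancing time (a new reading comes with each control period).
- eyes.read_camera(name): name is "scene" or "top" or "wrist"; returns a dict with "image" (400x640x3 uint8, blue, green, red), "mtx" (3x3 intrinsics, pixels), "xyz" and "orientation" of the camera in the world; the wrist camera has in their place "hand_eye" (4x4, takes a point from camera to tool coordinates, whose origin is the TCP and whose axes are the flange's). Camera axes: x right, y down, z forward; pixel columns grow to the right and rows downward; lengths in m; the calibration is good to about 2 mm. A picture is of the moment at which its call begins: read the wrist's pose just before it. There is no depth.
- ticket.sign_off(): hands the job in, once; it reports no verdict.
The state is a dict: "time": time; "qpos": joint angles; "dq": joint speeds; "joint_efforts": joint torques, N m; "eef_pos": TCP position; "tcp_rot": TCP orientation; "contact_force": force on the tool from outside, world axes, zero at the start; "wrist_torque": the same for the moment, N m; "opening": opening from 0.0 (shut) to 1.0 (fully open).
Only numpy, scipy, OpenCV 4.12 (cv2) and the standard library are available. Lean on these libraries where they do the work, as an engineer would, in place of code of your own. Each camera call takes 0.05 s, during which the arm holds its last target. There are 200 camera calls.

## Working session

There is one attempt and no reset: what is moved stays moved. The work goes in short steps, Python scripts to look and compute and a tool call to move; the robot and the scene stay as the last step left them, time stands still between calls to the robot, and variables do not carry over. Pictures are saved under pics/ and viewed, about 8 in all and at most 12, crops included, and the job is handed in when it is done.

Besides the shell and the picture viewer there is one more tool, called by a JSON object that holds its "api" and its "payload", one argument or row to a line. send_rows: Moves the arm, as the interface text tells. Its arguments: {"type":"object","properties":{"translation":{"type":"array"},"rotation":{"type":"array"},"grip":{"type":"array"},"squeeze":{"type":"number"}},"required":["translation","rotation","grip"]}

```bash
mkdir -p pics; ls
cat > h.py <<'E'
import numpy as np, cv2
from scipy.spatial.transform import Rotation as R
from plant import ctrl, eyes, ticket
def cam(n):
    s=ctrl.get_state(); c=eyes.read_camera(n)
    if n=='wrist':
        T=np.eye(4);T[:3,:3]=R.from_quat(s['tcp_rot']).as_matrix();T[:3,3]=s['eef_pos'];T=T@np.array(c['hand_eye'])
        c['R'],c['t']=T[:3,:3],T[:3,3]
    else: c['R'],c['t']=R.from_quat(c['orientation']).as_matrix(),np.array(c['xyz'])
    return c
def ray(c,u,v,z):
    d=c['R']@np.linalg.inv(np.array(c['mtx']))@np.array([u,v,1.]); return c['t']+d*(z-c['t'][2])/d[2]
def proj(c,p):
    q=np.array(c['mtx'])@(c['R'].T@(np.array(p)-c['t'])); return q[:2]/q[2]
E
python3 - <<'E'
from h import *
print(ctrl.get_state())
for n in('top','scene'):
    c=cam(n); cv2.imwrite(f'pics/{n}0.png',c['image']); print(n,c['mtx'],c['t'],c['R'])
E
```

```text
pics
{'time': 0.0, 'qpos': array([ 1.07701243e+00,  2.87168552e-01,  1.57819813e+00,  5.80350794e-06,
        1.27856797e+00, -1.49997487e-01]), 'dq': array([ 0.00033285,  0.00131967,  0.00115696, -0.00031159,  0.00094673,
        0.00064872]), 'joint_efforts': array([ 5.00766055e-04, -4.05998111e+01, -2.92617989e+01, -1.46812854e-04,
        5.86410257e-03, -4.88734440e-07]), 'eef_pos': array([0.22716553, 0.63492759, 0.2299338 ]), 'tcp_rot': array([ 1.71048669e-01,  9.85261885e-01, -1.10997732e-03, -3.73093427e-04]), 'contact_force': array([ 0.29999262, -0.63337814,  0.28622166]), 'wrist_torque': array([-0.01364401, -0.03344952,  0.01012198]), 'opening': 1.0046619491753856}
top [[369.65000497   0.         320.89139456]
 [  0.         369.65000497 204.73072555]
 [  0.           0.           1.        ]] [0.33482308 0.00675123 1.0658512 ] [[ 2.47805492e-02 -9.87987249e-01  1.52535639e-01]
 [-9.99684912e-01 -2.51007324e-02 -1.73483280e-04]
 [ 4.00015552e-03 -1.52483278e-01 -9.88297955e-01]]
scene [[430.93029561   0.         315.80090876]
 [  0.         430.93029561 198.51382866]
 [  0.           0.           1.        ]] [ 1.1313035  -0.43760336  0.94157791] [[ 0.5510293   0.62588751 -0.55193436]
 [ 0.83429475 -0.39903684  0.38042327]
 [ 0.01786003 -0.67010031 -0.74205565]]
```

View pics/top0.png

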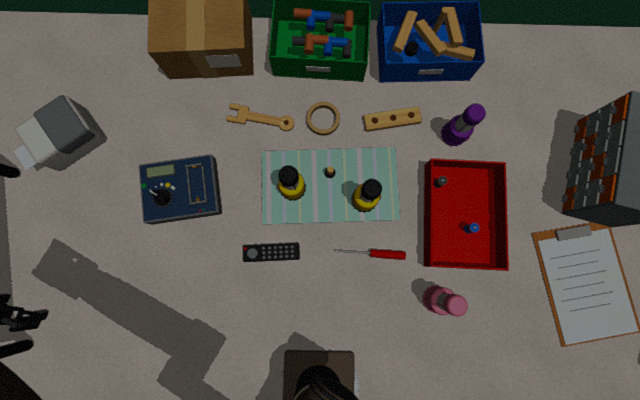

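View pics/scene0.png

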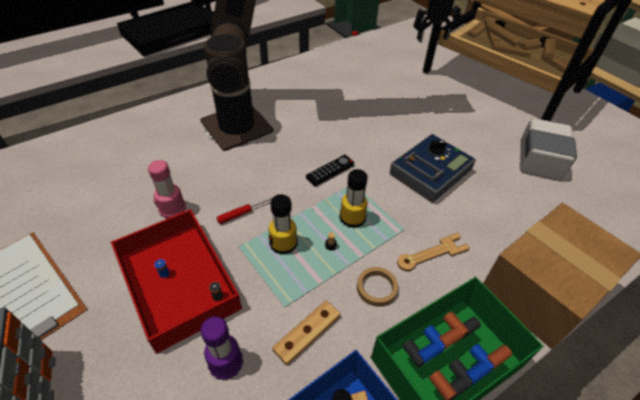

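Top view (up = +x, left = +y): tester around (180,188), lantern caps at about (289,175) and (371,187), peg (330,172), tray (466,214). The pink and purple decoys are at (447,301) and (463,125). Next I measure.

Run:
```python
from h import *
T=cam('top');S=cam('scene')
t,s=T['image'],S['image']
cv2.imwrite('pics/crop1.png',np.hstack([cv2.resize(t[145:230,130:230],None,fx=4,fy=4,interpolation=cv2.INTER_CUBIC),cv2.resize(s[130:215,380:480],None,fx=4,fy=4,interpolation=cv2.INTER_CUBIC)]))
def big(m,roi):
    x0,y0,x1,y1=roi; k=np.zeros_like(m);k[y0:y1,x0:x1]=m[y0:y1,x0:x1]
    c=max(cv2.findContours(k,cv2.RETR_EXTERNAL,cv2.CHAIN_APPROX_NONE)[0],key=cv2.contourArea);return c
def rect(m,roi,z,n):
    c=big(m,roi).reshape(-1,2); P=np.array([ray(T,u,v,z)[:2] for u,v in c],np.float32)
    r=cv2.minAreaRect(P); print(n,r); return r
ht=cv2.cvtColor(t,cv2.COLOR_BGR2HSV)
hs=cv2.cvtColor(s,cv2.COLOR_BGR2HSV)
rect(cv2.inRange(ht,(95,60,0),(130,255,130)),(125,140,235,235),.055,'tester')
rect(cv2.inRange(ht,(0,150,60),(8,255,255)),(415,150,520,280),.07,'tray')
rect(cv2.morphologyEx(cv2.inRange(ht,(70,25,90),(100,255,255)),cv2.MORPH_CLOSE,np.ones((9,9))),(250,140,410,235),.004,'mat')
# caps
def tri(a,b):
    o=[];A=np.zeros((3,3));B=np.zeros(3)
    for c,p in((T,a),(S,b)):
        d=c['R']@np.linalg.inv(c['mtx'])@np.array([*p,1.]);d/=np.linalg.norm(d);M=np.eye(3)-np.outer(d,d);A+=M;B+=M@c['t']
    x=np.linalg.solve(A,B);return x,[np.round(proj(c,x)-p,1) for c,p in((T,a),(S,b))]
bt=cv2.inRange(t,(0,0,0),(45,45,45));bs=cv2.inRange(s,(0,0,0),(45,45,45))
for n,ra,rb in(('L',(272,155,310,200),(342,162,375,200)),('R',(355,172,388,210),(265,188,300,222))):
    pa=big(bt,ra);pb=big(bs,rb);ca,cb=cv2.minAreaRect(pa),cv2.minAreaRect(pb)
    print(n,ca,cb,tri(ca[0],cb[0]),'ray155',ray(T,*ca[0],.155))
```

```text
tester ((0.5293141007423401, 0.40770256519317627), (0.15840020775794983, 0.1980157047510147), 10.13542652130127)
tray ((0.4709532856941223, -0.3950999081134796), (0.20828257501125336, 0.28622084856033325), 88.50210571289062)
mat ((0.5589042901992798, -0.017407715320587158), (0.21905899047851562, 0.39805006980895996), 3.4056484699249268)
L ((288.0, 176.5), (21.0, 20.0), 90.0) ((356.97998046875, 180.13999938964844), (17.253406524658203, 20.647518157958984), 8.130102157592773) (array([0.5466203 , 0.09215842, 0.15058842]), [array([-0.2, -0.1]), array([-0.2,  0. ])]) ray155 [0.545319   0.09130516 0.155     ]
R ((370.8599853515625, 189.47998046875), (19.940412521362305, 21.07178497314453), 8.13010311126709) ((280.5, 205.5), (21.0, 19.0), 90.0) (array([ 0.51773528, -0.11813191,  0.15295948]), [array([-0., -0.]), array([-0.,  0.])]) ray155 [ 0.5173217  -0.11786142  0.155     ]
```

View pics/crop1.png

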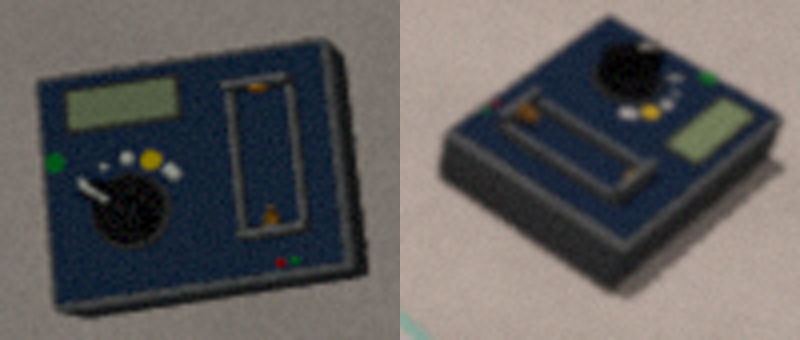

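Knob: the pointer lies on the white dash (q=0), at world angle about 61.7°. The tester's yaw is 10.1°, its centre is (0.529,0.408), and the panel rect fits the given size minus the rim. The knob axis should be near (0.500,0.445). Now I go above it and turn the jaws across the bar.

{"api": "send_rows", "payload": {
  "translation": [
    [-0.9,-0.25,0],
    [-0.9,-0.25,0],
    [-0.9,-0.25,0],
    [-0.9,-0.25,0],
    [-0.9,-0.25,0]
  ],
  "rotation": [
    [0,0,0],
    [0,0,0],
    [0,0,0],
    [0,0,0],
    [0,0,0]
  ],
  "grip": [85,85,85,85,85],
  "squeeze": 40
}}

```text
time: 0.82
eef_pos: [0.3425, 0.554, 0.231]
tcp_rot: [0.171, 0.985, -0.0, -0.0]
contact_force: [-0.1, 0.1, 0.8]
opening: 0.995
```

{"api": "send_rows", "payload": {
  "translation": [
    [-0.9,-0.25,0],
    [-0.9,-0.25,0],
    [-0.9,-0.25,0],
    [-0.9,-0.25,0],
    [-0.9,-0.25,0]
  ],
  "rotation": [
    [0,0,0],
    [0,0,0],
    [0,0,0],
    [0,0,0],
    [0,0,0]
  ],
  "grip": [85,85,85,85,85]
}}

```text
time: 1.45
eef_pos: [0.457, 0.4732, 0.231]
tcp_rot: [0.171, 0.985, -0.0, -0.0]
contact_force: [0.3, 0.1, 1.0]
opening: 0.998
```

{"api": "send_rows", "payload": {
  "translation": [
    [-0.9,-0.2,0],
    [-0.8,-0.2,0],
    [0,0,0],
    [0,0,0],
    [0,0,0]
  ],
  "rotation": [
    [0,0,0],
    [0,0,0],
    [0,0,-0.9],
    [0,0,-0.9],
    [0,0,-0.9]
  ],
  "grip": [85,85,85,85,85]
}}

```text
time: 2.08
eef_pos: [0.5006, 0.4451, 0.2311]
tcp_rot: [0.053, 0.999, -0.0, -0.0]
contact_force: [0.1, 0.3, -0.3]
opening: 0.995
```

{"api": "send_rows", "payload": {
  "translation": [
    [0,0,0],
    [0,0,0],
    [0,0,0],
    [0,0,0],
    [0,0,0]
  ],
  "rotation": [
    [0,0,-0.9],
    [0,0,-0.9],
    [0,0,-0.9],
    [0,0,-0.9],
    [0,0,-0.9]
  ],
  "grip": [60,60,60,60,60]
}}

```text
time: 2.7
eef_pos: [0.5005, 0.4453, 0.2311]
tcp_rot: [-0.143, 0.99, -0.0, -0.0]
contact_force: [-0.1, -0.3, 0.2]
opening: 0.704
```

{"api": "send_rows", "payload": {
  "translation": [
    [0,0,0],
    [0,0,0],
    [0,0,0],
    [0,0,0],
    [0,0,0]
  ],
  "rotation": [
    [0,0,-0.9],
    [0,0,-0.9],
    [0,0,-0.9],
    [0,0,-0.9],
    [0,0,-0.9]
  ],
  "grip": [60,60,60,60,60]
}}

```text
time: 3.32
eef_pos: [0.5005, 0.4452, 0.2311]
tcp_rot: [-0.333, 0.943, -0.0, -0.0]
contact_force: [-0.2, 0.4, -0.4]
opening: 0.701
```

{"api": "send_rows", "payload": {
  "translation": [
    [0,0,0],
    [0,0,0],
    [0,0,0],
    [0,0,0],
    [0,0,0]
  ],
  "rotation": [
    [0,0,-0.9],
    [0,0,-0.9],
    [0,0,-0.9],
    [0,0,-0.9],
    [0,0,-0.9]
  ],
  "grip": [60,60,60,60,60]
}}

```text
time: 3.95
eef_pos: [0.5005, 0.4452, 0.2311]
tcp_rot: [-0.511, 0.86, 0.0, -0.0]
contact_force: [-0.2, 0.4, -1.2]
opening: 0.702
```

Run:
```python
from h import *
s=ctrl.get_state(); M=R.from_quat(s['tcp_rot']).as_matrix()
print(s['time'],s['qpos'],s['eef_pos'],'xang',np.degrees(np.arctan2(M[1,0],M[0,0])),'z',M[:,2],s['contact_force'],s['opening'])
c=cam('wrist');im=c['image'].copy();cv2.imwrite('pics/w1raw.png',im)
print(c['t'])
a=np.radians(10.13);k=np.array([.5002,.4452])
for z,col in((.09,(0,0,255)),(.067,(0,255,0))):
    p=proj(c,[*k,z]);print(z,p);cv2.drawMarker(im,tuple(int(round(v)) for v in p),col,1,12)
cv2.imwrite('pics/w1.png',im)
```

```text
3.95 [ 5.75819586e-01  2.75635606e-01  1.59021303e+00  7.92701288e-05
  1.27617339e+00 -2.06757680e+00] [0.50048991 0.44524414 0.23109081] xang -118.54586091022567 z [-4.01435355e-04 -1.70177833e-04 -9.99999905e-01] [-0.19924973  0.39743005 -1.18529415] 0.7022185980598625
[0.46120826 0.37499176 0.37398142]
0.09 [318.87855711 191.18902307]
0.067 [318.92649534 184.98976926]
```

View pics/w1.png

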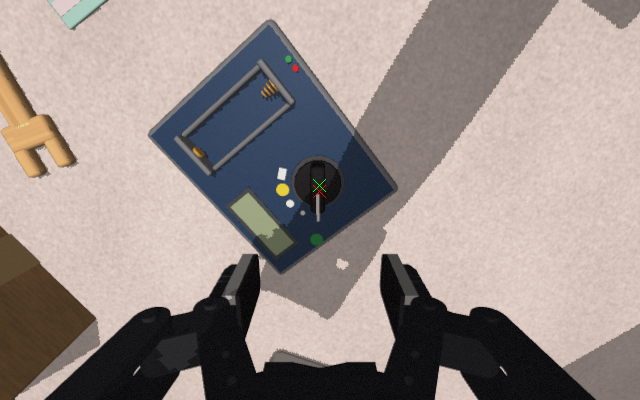

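The wrist picture agrees with the predicted knob axis (the bar is centred near (318,190) and lies along the tool's x axis, pointer on the dash; big yellow dot at (283,190)). Descend, grip and turn +77.3° about tool z.

{"api": "send_rows", "payload": {
  "translation": [
    [0,0,1],
    [0,0,1],
    [0,0,1],
    [0,0,1],
    [0,0,0.8]
  ],
  "rotation": [
    [0,0,0],
    [0,0,0],
    [0,0,0],
    [0,0,0],
    [0,0,0]
  ],
  "grip": [50,50,50,50,50]
}}

```text
time: 4.62
eef_pos: [0.5, 0.445, 0.0857]
tcp_rot: [-0.509, 0.861, -0.0, -0.001]
contact_force: [0.2, -0.0, 0.0]
opening: 0.589
```

{"api": "send_rows", "payload": {
  "translation": [
    [0,0,0.4],
    [0,0,0.1],
    [0,0,0],
    [0,0,0],
    [0,0,0]
  ],
  "rotation": [
    [0,0,0],
    [0,0,0],
    [0,0,0],
    [0,0,0],
    [0,0,0]
  ],
  "grip": [50,50,5,5,5]
}}

```text
time: 5.25
eef_pos: [0.5027, 0.4451, 0.0741]
tcp_rot: [-0.51, 0.86, -0.001, 0.002]
contact_force: [4.5, -2.7, -0.5]
opening: 0.153
```

{"api": "send_rows", "payload": {
  "translation": [
    [0,0,0],
    [0,0,0],
    [0,0,0],
    [0,0,0],
    [0,0,0]
  ],
  "rotation": [
    [0,0,0],
    [0,0,0],
    [0,0,0],
    [0,0,0],
    [0,0,0]
  ],
  "grip": [5,5,5,5,5]
}}

```text
time: 5.88
eef_pos: [0.5027, 0.4451, 0.0741]
tcp_rot: [-0.51, 0.86, -0.001, 0.002]
contact_force: [5.1, -2.7, 0.9]
opening: 0.15
```

{"api": "send_rows", "payload": {
  "translation": [
    [0,-0.1,0],
    [0,0,0],
    [0,0,0],
    [0,0,0],
    [0,0,0]
  ],
  "rotation": [
    [0,0,0],
    [0,0,0],
    [0,0,0.8],
    [0,0,0.8],
    [0,0,0.8]
  ],
  "grip": [5,5,5,5,5]
}}

```text
time: 6.5
eef_pos: [0.503, 0.445, 0.0741]
tcp_rot: [-0.416, 0.909, 0.001, 0.001]
contact_force: [-3.1, -0.2, 5.4]
opening: 0.148
```

{"api": "send_rows", "payload": {
  "translation": [
    [0,0,0],
    [0,0,0],
    [0,0,0],
    [0,0,0],
    [0,0,0]
  ],
  "rotation": [
    [0,0,0.8],
    [0,0,0.8],
    [0,0,0.8],
    [0,0,0.8],
    [0,0,0.8]
  ],
  "grip": [5,5,5,5,5]
}}

```text
time: 7.12
eef_pos: [0.5032, 0.4448, 0.0741]
tcp_rot: [-0.252, 0.968, 0.001, 0.001]
contact_force: [-1.2, -1.0, 5.0]
opening: 0.154
```

{"api": "send_rows", "payload": {
  "translation": [
    [0,0,0],
    [0,0,0],
    [0,0,0],
    [0,0,0],
    [0,0,0]
  ],
  "rotation": [
    [0,0,0.9],
    [0,0,0.9],
    [0,0,0.9],
    [0,0,0.9],
    [0,0,0.9]
  ],
  "grip": [5,5,5,5,5]
}}

```text
time: 7.75
eef_pos: [0.5033, 0.4445, 0.0741]
tcp_rot: [-0.058, 0.998, 0.0, 0.001]
contact_force: [-2.4, -0.4, 5.4]
opening: 0.152
```

{"api": "send_rows", "payload": {
  "translation": [
    [0,0,0],
    [0,0,0],
    [0,0,0],
    [0,0,0],
    [0,0,0]
  ],
  "rotation": [
    [0,0,0.9],
    [0,0,0.9],
    [0,0,0.9],
    [0,0,0.9],
    [0,0,0.9]
  ],
  "grip": [5,5,5,5,5]
}}

```text
time: 8.38
eef_pos: [0.5033, 0.4442, 0.0741]
tcp_rot: [0.138, 0.99, 0.0, 0.0]
contact_force: [-1.6, -2.6, 6.0]
opening: 0.152
```

{"api": "send_rows", "payload": {
  "translation": [
    [0,0,0],
    [0,0,0],
    [0,0,0],
    [0,0,0],
    [0,0,0]
  ],
  "rotation": [
    [0,0,0],
    [0,0,0],
    [0,0,0],
    [0,0,0],
    [0,0,0]
  ],
  "grip": [5,5,50,50,50]
}}

```text
time: 9.0
eef_pos: [0.5027, 0.4439, 0.0719]
tcp_rot: [0.137, 0.991, -0.0, -0.0]
contact_force: [-1.2, -0.2, -0.3]
opening: 0.588
```

{"api": "send_rows", "payload": {
  "translation": [
    [0,0,0],
    [0,0,-1],
    [0,0,-1],
    [0,0,-1],
    [0,0,-1]
  ],
  "rotation": [
    [0,0,0],
    [0,0,0],
    [0,0,0],
    [0,0,0],
    [0,0,0]
  ],
  "grip": [50,50,50,50,50]
}}

```text
time: 9.62
eef_pos: [0.5029, 0.4439, 0.1932]
tcp_rot: [0.137, 0.991, -0.0, -0.0]
contact_force: [0.1, 0.1, 0.8]
opening: 0.588
```

{"api": "send_rows", "payload": {
  "translation": [
    [0,0,-1],
    [0,0,-1],
    [0,0,-1],
    [0,0,-1],
    [0,0,0]
  ],
  "rotation": [
    [0,0,0],
    [0,0,0],
    [0,0,0],
    [0,0,0],
    [0,0,0]
  ],
  "grip": [80,80,80,80,80]
}}

```text
time: 10.25
eef_pos: [0.5041, 0.4447, 0.316]
tcp_rot: [0.137, 0.991, 0.002, 0.003]
contact_force: [0.6, 0.4, 0.3]
opening: 0.94
```

Run:
```python
from h import *
s=ctrl.get_state(); M=R.from_quat(s['tcp_rot']).as_matrix()
print(s['time'],s['qpos'],s['eef_pos'],'xang',np.degrees(np.arctan2(M[1,0],M[0,0])),s['contact_force'])
c=cam('wrist');im=c['image'];p=proj(c,[.501,.445,.08]);print(p)
u,v=int(p[0]),int(p[1]);cr=im[max(0,v-100):v+100,max(0,u-130):u+130]
cv2.imwrite('pics/w2.png',cv2.resize(cr,None,fx=2.5,fy=2.5))
```

```text
10.25 [ 5.72227363e-01  2.27729108e-01  1.49421080e+00  1.97965247e-05
  1.41294048e+00 -7.24681899e-01] [0.50405224 0.44469313 0.31600229] xang 164.30661240031353 [0.59429736 0.44043369 0.31995458]
[319.1971004  166.83231378]
```

View pics/w2.png

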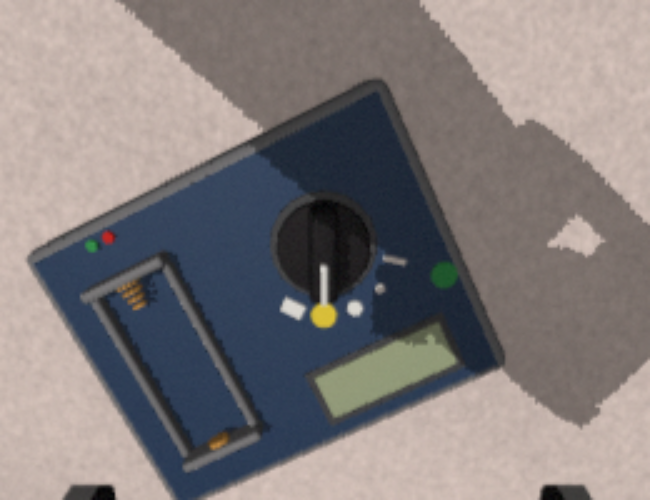

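The knob sits at the yellow dot: its white line points to the dot, at crop (323,316). Now above the left lantern.

{"api": "send_rows", "payload": {
  "translation": [
    [-0.4,-1,0],
    [-0.4,-1,0],
    [-0.4,-1,0],
    [-0.4,-1,0],
    [-0.4,-1,0]
  ],
  "rotation": [
    [0,0,0],
    [0,0,0],
    [0,0,0],
    [0,0,0],
    [0,0,0]
  ],
  "grip": [85,85,85,85,85]
}}

```text
time: 10.92
eef_pos: [0.5193, 0.282, 0.3094]
tcp_rot: [0.137, 0.991, -0.001, -0.002]
contact_force: [-0.4, 0.6, -0.0]
opening: 0.994
```

{"api": "send_rows", "payload": {
  "translation": [
    [-0.4,-1,0],
    [-0.4,-1,0],
    [-0.4,-1,0],
    [-0.4,-1,0],
    [-0.4,-1,0]
  ],
  "rotation": [
    [0,0,0],
    [0,0,0],
    [0,0,0],
    [0,0,0],
    [0,0,0]
  ],
  "grip": [85,85,85,85,85]
}}

```text
time: 11.55
eef_pos: [0.5365, 0.1216, 0.3095]
tcp_rot: [0.137, 0.991, -0.0, -0.002]
contact_force: [1.2, -0.3, -0.4]
opening: 0.992
```

{"api": "send_rows", "payload": {
  "translation": [
    [-0.5,-0.95,0],
    [0,0,0],
    [0,0,0],
    [0,0,0]
  ],
  "rotation": [
    [0,0,0],
    [0,0,0],
    [0,0,0],
    [0,0,0]
  ],
  "grip": [85,85,85,85]
}}

```text
time: 12.05
eef_pos: [0.5437, 0.0921, 0.3117]
tcp_rot: [0.136, 0.991, 0.0, -0.001]
contact_force: [0.6, 0.4, -0.2]
opening: 0.997
```

Run:
```python
from h import *
s=ctrl.get_state(); M=R.from_quat(s['tcp_rot']).as_matrix()
print(s['time'],s['qpos'],s['eef_pos'],'xang',np.degrees(np.arctan2(M[1,0],M[0,0])),s['contact_force'])
c=cam('wrist');im=c['image'].copy()
for p in([.546,.092,.177],[.518,-.118,.177],[.546,.092,.079]):
    q=proj(c,p);print(q);cv2.drawMarker(im,tuple(int(round(v)) for v in q),(0,0,255),1,12)
cv2.imwrite('pics/w3.png',im)
```

```text
12.05 [-1.63245637e-02 -3.91421156e-02  1.78857625e+00  2.89456884e-04
  1.39326610e+00 -1.31441660e+00] [0.54369357 0.09210813 0.31166158] xang 164.37225691223927 [ 0.60111874  0.38563896 -0.22939022]
[321.34352047 195.66237048]
[101.37093601 225.45113323]
[321.02728524 172.70088085]
```

View pics/w3.png

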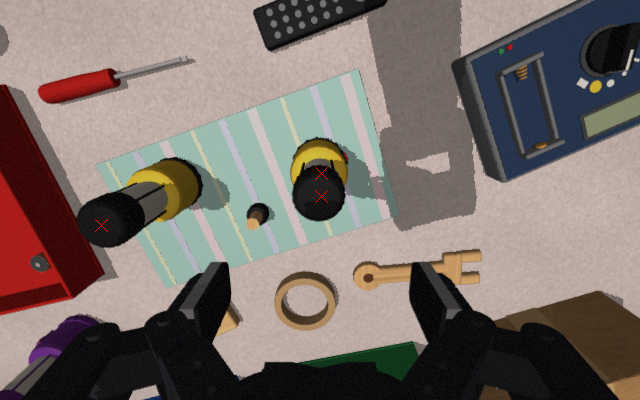

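Prediction and picture agree (cap at (319,195) against projected (321,196)). Descend, grip, lift about 45 mm and weigh.

{"api": "send_rows", "payload": {
  "translation": [
    [-0.05,0,1],
    [0,0,1],
    [0,0,1],
    [0,0,1],
    [0,0,0.9]
  ],
  "rotation": [
    [0,0,0],
    [0,0,0],
    [0,0,0],
    [0,0,0],
    [0,0,0]
  ],
  "grip": [85,85,85,85,85]
}}

```text
time: 12.72
eef_pos: [0.5452, 0.0916, 0.1642]
tcp_rot: [0.136, 0.991, 0.0, -0.0]
contact_force: [-0.2, 0.2, 0.6]
opening: 1.0
```

{"api": "send_rows", "payload": {
  "translation": [
    [0,0,0.7],
    [0,0,0.2],
    [0,0,0],
    [0,0,0],
    [0,0,0]
  ],
  "rotation": [
    [0,0,0],
    [0,0,0],
    [0,0,0],
    [0,0,0],
    [0,0,0]
  ],
  "grip": [85,85,60,55,50]
}}

```text
time: 13.35
eef_pos: [0.5463, 0.0905, 0.1397]
tcp_rot: [0.136, 0.991, -0.0, 0.001]
contact_force: [-0.5, -1.6, 1.5]
opening: 0.587
```

{"api": "send_rows", "payload": {
  "translation": [
    [0,0,0],
    [0,0,0],
    [0,0,0],
    [0,0,0],
    [0,0,0]
  ],
  "rotation": [
    [0,0,0],
    [0,0,0],
    [0,0,0],
    [0,0,0],
    [0,0,0]
  ],
  "grip": [40,40,40,40,40]
}}

```text
time: 13.98
eef_pos: [0.5464, 0.0904, 0.1398]
tcp_rot: [0.137, 0.991, -0.0, 0.001]
contact_force: [-1.5, -2.4, 6.1]
opening: 0.577
```

{"api": "send_rows", "payload": {
  "translation": [
    [0,0,-0.3],
    [0,0,-0.5],
    [0,0,-0.5],
    [0,0,-0.2],
    [0,0,0]
  ],
  "rotation": [
    [0,0,0],
    [0,0,0],
    [0,0,0],
    [0,0,0],
    [0,0,0]
  ],
  "grip": [40,40,40,40,40]
}}

```text
time: 14.6
eef_pos: [0.5459, 0.0908, 0.1842]
tcp_rot: [0.137, 0.991, 0.0, 0.001]
contact_force: [0.5, 0.8, -5.3]
opening: 0.575
```

{"api": "send_rows", "payload": {
  "translation": [
    [0,0,0],
    [0,0,0],
    [0,0,0],
    [0,0,0],
    [0,0,0]
  ],
  "rotation": [
    [0,0,0],
    [0,0,0],
    [0,0,0],
    [0,0,0],
    [0,0,0]
  ],
  "grip": [40,40,40,40,40]
}}

```text
time: 15.22
eef_pos: [0.5455, 0.0908, 0.1833]
tcp_rot: [0.137, 0.991, -0.0, -0.0]
contact_force: [-0.1, -0.7, -5.0]
opening: 0.576
```

Run:
```python
from h import *
F=[];J=[]
for i in range(12):
    c=eyes.read_camera('wrist');s=ctrl.get_state();F.append(s['contact_force']);J.append(s['joint_efforts'])
F=np.array(F);print(s['time'],s['eef_pos'],F.mean(0),F.std(0),np.mean(J,0),s['opening'])
cv2.imwrite('pics/w4.png',c['image'])
```

```text
15.825 [0.54553945 0.09075724 0.18334554] [-0.10672367  0.02439837 -4.64949748] [0.60808268 0.32470319 0.38198206] [-5.51993399e-04 -3.30011708e+01 -3.03183904e+01 -4.12609053e-03
 -1.23318613e-02  5.07461806e-07] 0.5770507389090651
```

4.65 N ≈ 0.47 kg, so the left lantern is the heavy one. I put it back, then fetch the other first.

{"api": "send_rows", "payload": {
  "translation": [
    [0,0,0.3],
    [0,0,0.5],
    [0,0,0.4],
    [0,0,0.2],
    [0,0,0.1]
  ],
  "rotation": [
    [0,0,0],
    [0,0,0],
    [0,0,0],
    [0,0,0],
    [0,0,0]
  ],
  "grip": [40,40,40,40,40]
}}

```text
time: 16.45
eef_pos: [0.5457, 0.0906, 0.1402]
tcp_rot: [0.136, 0.991, -0.0, -0.001]
contact_force: [-7.2, -0.9, 11.9]
opening: 0.572
```

{"api": "send_rows", "payload": {
  "translation": [
    [0,0,0],
    [0,0,0],
    [0,0,0],
    [0,0,0],
    [0,0,0]
  ],
  "rotation": [
    [0,0,0],
    [0,0,0],
    [0,0,0],
    [0,0,0],
    [0,0,0]
  ],
  "grip": [40,53,60,70,85]
}}

```text
time: 17.08
eef_pos: [0.5457, 0.0908, 0.1383]
tcp_rot: [0.137, 0.991, 0.0, 0.0]
contact_force: [-0.7, -0.5, 1.4]
opening: 0.989
```

{"api": "send_rows", "payload": {
  "translation": [
    [0,0,0],
    [0,0,-0.5],
    [0,0,-1],
    [0,0,-1],
    [0,0,-1]
  ],
  "rotation": [
    [0,0,0],
    [0,0,0],
    [0,0,0],
    [0,0,0],
    [0,0,0]
  ],
  "grip": [85,85,85,85,85]
}}

```text
time: 17.7
eef_pos: [0.5457, 0.0908, 0.2456]
tcp_rot: [0.137, 0.991, 0.0, 0.001]
contact_force: [-0.2, -0.6, -0.9]
opening: 0.993
```

{"api": "send_rows", "payload": {
  "translation": [
    [0,0,-1],
    [0,0,-1],
    [0,0,0],
    [0,0,0]
  ],
  "rotation": [
    [0,0,0],
    [0,0,0],
    [0,0,0],
    [0,0,0]
  ],
  "grip": [85,85,85,85]
}}

```text
time: 18.2
eef_pos: [0.5451, 0.0908, 0.3027]
tcp_rot: [0.137, 0.991, -0.0, -0.0]
contact_force: [0.5, 0.4, -0.3]
opening: 1.001
```

Run:
```python
from h import *
s=ctrl.get_state(); M=R.from_quat(s['tcp_rot']).as_matrix()
d=np.array([.518,-.118])-s['eef_pos'][:2]
print(s['time'],s['eef_pos'],'move units',(M.T@[*d,0])/.03,s['contact_force'])
c=cam('wrist');im=c['image'];cv2.imwrite('pics/w5.png',im);print(proj(c,[.546,.091,.177]),proj(c,[.518,-.118,.177]))
```

```text
18.2 [0.54512928 0.09075486 0.30267549] move units [-1.01251427e+00 -6.94357579e+00  8.00640599e-04] [ 0.51457299  0.44923247 -0.34066306]
[321.36794722 196.90528684] [ 95.67920649 227.55294708]
```

View pics/w5.png

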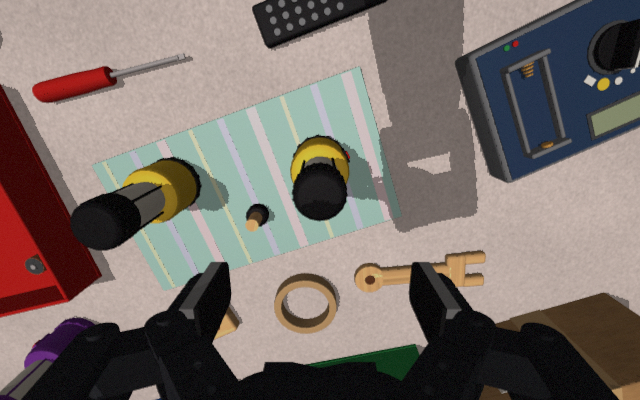

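The left lantern stands upright again at (320,190), undisturbed. Now over the right one.

{"api": "send_rows", "payload": {
  "translation": [
    [-0.15,-1,0],
    [-0.15,-1,0],
    [-0.15,-1,0],
    [-0.15,-1,0],
    [-0.15,-1,0]
  ],
  "rotation": [
    [0,0,0],
    [0,0,0],
    [0,0,0],
    [0,0,0],
    [0,0,0]
  ],
  "grip": [85,85,85,85,85]
}}

```text
time: 18.88
eef_pos: [0.5257, -0.0604, 0.3013]
tcp_rot: [0.137, 0.991, 0.0, -0.002]
contact_force: [0.2, -0.3, -0.1]
opening: 0.995
```

{"api": "send_rows", "payload": {
  "translation": [
    [-0.15,-1,0],
    [-0.1,-0.95,0],
    [0,0,0],
    [0,0,0],
    [0,0,0]
  ],
  "rotation": [
    [0,0,0],
    [0,0,0],
    [0,0,0],
    [0,0,0],
    [0,0,0]
  ],
  "grip": [85,85,85,85,85]
}}

```text
time: 19.5
eef_pos: [0.518, -0.1172, 0.3028]
tcp_rot: [0.136, 0.991, 0.0, -0.0]
contact_force: [1.1, -0.9, 0.1]
opening: 0.994
```

Run:
```python
from h import *
s=ctrl.get_state()
c=cam('wrist');im=c['image'].copy();print(s['time'],s['eef_pos'],s['contact_force'])
p=proj(c,[.518,-.118,.177]);m=cv2.inRange(im,(0,0,0),(60,60,60))
u,v=p.astype(int);k=np.zeros_like(m);k[v-50:v+50,u-50:u+50]=m[v-50:v+50,u-50:u+50]
q=max(cv2.findContours(k,0,1)[0],key=cv2.contourArea);print(p,cv2.minEnclosingCircle(q),cv2.boundingRect(q))
print(ray(c,*cv2.minEnclosingCircle(q)[0],.17))
cv2.imwrite('pics/w6.png',im[v-100:v+100,u-130:u+130])
```

```text
19.5 [ 0.51798429 -0.11715254  0.30284087] [ 1.08351321 -0.8592949   0.14528052]
[319.8463758  196.29225783] ((316.9617614746094, 188.53524780273438), 31.86567497253418) (291, 159, 55, 62)
[ 0.51221482 -0.1191097   0.17      ]
```

View pics/w6.png

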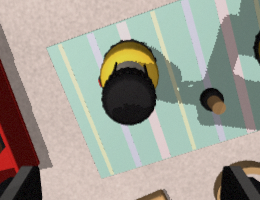

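Cap centre is at about crop (128,98), against (130,100) predicted: 2 mm off. Descend, grip, lift and weigh.

{"api": "send_rows", "payload": {
  "translation": [
    [0,-0.05,1],
    [0,0,1],
    [0,0,1],
    [0,0,1],
    [0,0,0.8]
  ],
  "rotation": [
    [0,0,0],
    [0,0,0],
    [0,0,0],
    [0,0,0],
    [0,0,0]
  ],
  "grip": [85,85,85,85,85]
}}

```text
time: 20.18
eef_pos: [0.5173, -0.1186, 0.158]
tcp_rot: [0.136, 0.991, 0.0, -0.0]
contact_force: [0.4, 0.6, 0.2]
opening: 0.994
```

{"api": "send_rows", "payload": {
  "translation": [
    [0,0,0.5],
    [0,0,0.2],
    [0,0,0],
    [0,0,0],
    [0,0,0]
  ],
  "rotation": [
    [0,0,0],
    [0,0,0],
    [0,0,0],
    [0,0,0],
    [0,0,0]
  ],
  "grip": [85,85,60,55,50]
}}

```text
time: 20.8
eef_pos: [0.5183, -0.1197, 0.1394]
tcp_rot: [0.137, 0.991, -0.0, 0.001]
contact_force: [0.2, -0.2, 0.0]
opening: 0.586
```

{"api": "send_rows", "payload": {
  "translation": [
    [0,0,0],
    [0,0,0],
    [0,0,0],
    [0,0,0],
    [0,0,0]
  ],
  "rotation": [
    [0,0,0],
    [0,0,0],
    [0,0,0],
    [0,0,0],
    [0,0,0]
  ],
  "grip": [40,40,40,40,40]
}}

```text
time: 21.42
eef_pos: [0.5186, -0.1197, 0.1396]
tcp_rot: [0.137, 0.991, -0.0, 0.001]
contact_force: [1.1, 1.2, 6.2]
opening: 0.573
```

{"api": "send_rows", "payload": {
  "translation": [
    [0,0,-0.3],
    [0,0,-0.5],
    [0,0,-0.5],
    [0,0,-0.2],
    [0,0,0]
  ],
  "rotation": [
    [0,0,0],
    [0,0,0],
    [0,0,0],
    [0,0,0],
    [0,0,0]
  ],
  "grip": [40,40,40,40,40]
}}

```text
time: 22.05
eef_pos: [0.5179, -0.1197, 0.1841]
tcp_rot: [0.137, 0.991, -0.0, 0.001]
contact_force: [1.6, -0.2, -2.7]
opening: 0.574
```

{"api": "send_rows", "payload": {
  "translation": [
    [0,0,0],
    [0,0,0],
    [0,0,0],
    [0,0,0],
    [0,0,0]
  ],
  "rotation": [
    [0,0,0],
    [0,0,0],
    [0,0,0],
    [0,0,0],
    [0,0,0]
  ],
  "grip": [40,40,40,40,40]
}}

```text
time: 22.68
eef_pos: [0.5176, -0.1195, 0.1833]
tcp_rot: [0.137, 0.991, 0.0, -0.0]
contact_force: [0.1, 0.0, -2.9]
opening: 0.572
```

Run:
```python
from h import *
F=[]
for i in range(12):
    c=eyes.read_camera('scene');s=ctrl.get_state();F.append(s['contact_force'])
F=np.array(F);print(s['time'],s['eef_pos'],F.mean(0),F.std(0),s['opening'])
cv2.imwrite('pics/s7.png',c['image'])
```

```text
23.275 [ 0.51760998 -0.11951514  0.18334805] [-0.14688198  0.01777033 -2.34637387] [0.54596279 0.56881841 0.32069036] 0.5735166560972358
```

View pics/s7.png

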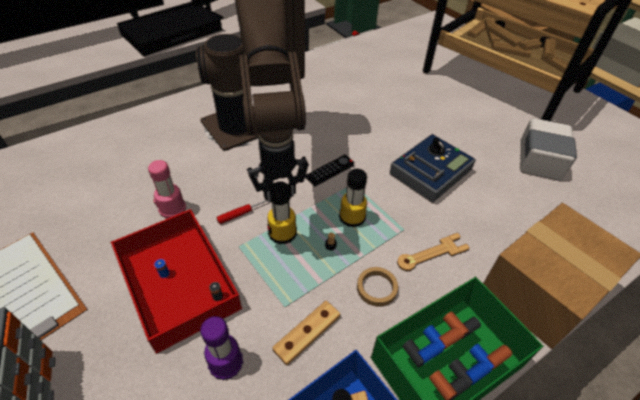

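2.35 N ≈ 0.24 kg: the light one, held at (281,215) in the scene view. I set it down and go to the heavy one.

{"api": "send_rows", "payload": {
  "translation": [
    [0,0,0.3],
    [0,0,0.5],
    [0,0,0.4],
    [0,0,0.2],
    [0,0,0.1]
  ],
  "rotation": [
    [0,0,0],
    [0,0,0],
    [0,0,0],
    [0,0,0],
    [0,0,0]
  ],
  "grip": [40,40,40,40,40]
}}

```text
time: 23.9
eef_pos: [0.5179, -0.1195, 0.1399]
tcp_rot: [0.137, 0.991, 0.0, -0.0]
contact_force: [-5.3, 2.4, 13.4]
opening: 0.577
```

{"api": "send_rows", "payload": {
  "translation": [
    [0,0,0],
    [0,0,0],
    [0,0,0],
    [0,0,0],
    [0,0,0]
  ],
  "rotation": [
    [0,0,0],
    [0,0,0],
    [0,0,0],
    [0,0,0],
    [0,0,0]
  ],
  "grip": [40,53,60,70,85]
}}

```text
time: 24.52
eef_pos: [0.5176, -0.1195, 0.1383]
tcp_rot: [0.137, 0.991, -0.0, 0.0]
contact_force: [-0.6, -0.0, 0.0]
opening: 0.99
```

{"api": "send_rows", "payload": {
  "translation": [
    [0,0,0],
    [0,0,-0.5],
    [0,0,-1],
    [0,0,-1],
    [0,0,-1]
  ],
  "rotation": [
    [0,0,0],
    [0,0,0],
    [0,0,0],
    [0,0,0],
    [0,0,0]
  ],
  "grip": [85,85,85,85,85]
}}

```text
time: 25.15
eef_pos: [0.5178, -0.1196, 0.2456]
tcp_rot: [0.137, 0.991, -0.0, 0.001]
contact_force: [-0.1, 1.5, -0.4]
opening: 0.994
```

{"api": "send_rows", "payload": {
  "translation": [
    [0,0,-1],
    [0,0,-1],
    [0.15,1,0],
    [0.15,1,0],
    [0.15,1,0]
  ],
  "rotation": [
    [0,0,0],
    [0,0,0],
    [0,0,0],
    [0,0,0],
    [0,0,0]
  ],
  "grip": [85,85,85,85,85]
}}

```text
time: 25.78
eef_pos: [0.5291, -0.0284, 0.3049]
tcp_rot: [0.137, 0.991, -0.0, 0.001]
contact_force: [0.7, -0.1, 0.5]
opening: 0.996
```

{"api": "send_rows", "payload": {
  "translation": [
    [0.15,1,0],
    [0.15,1,0],
    [0.15,1,0],
    [0.1,1,0],
    [0,0,0]
  ],
  "rotation": [
    [0,0,0],
    [0,0,0],
    [0,0,0],
    [0,0,0],
    [0,0,0]
  ],
  "grip": [85,85,85,85,85]
}}

```text
time: 26.4
eef_pos: [0.5456, 0.0923, 0.3045]
tcp_rot: [0.135, 0.991, 0.0, 0.001]
contact_force: [-0.4, -0.9, 0.1]
opening: 1.0
```

{"api": "send_rows", "payload": {
  "translation": [
    [0,0,0],
    [0,0,0]
  ],
  "rotation": [
    [0,0,0],
    [0,0,0]
  ],
  "grip": [85,85]
}}

```text
time: 26.65
eef_pos: [0.5455, 0.0899, 0.3036]
tcp_rot: [0.137, 0.991, -0.0, 0.0]
contact_force: [-0.3, 0.4, 0.1]
opening: 0.993
```

Run:
```python
from h import *
s=ctrl.get_state()
c=cam('wrist');im=c['image'].copy();print(s['time'],s['eef_pos'],s['contact_force'])
print(proj(c,[.5457,.0906,.177]),proj(c,[.5177,-.1195,.177]))
cv2.imwrite('pics/w8.png',im)
```

```text
26.65 [0.54552655 0.08991487 0.30364757] [-0.29002769  0.3525301   0.13874722]
[321.61895277 195.57901882] [ 95.4441311  226.70535868]
```

View pics/w8.png

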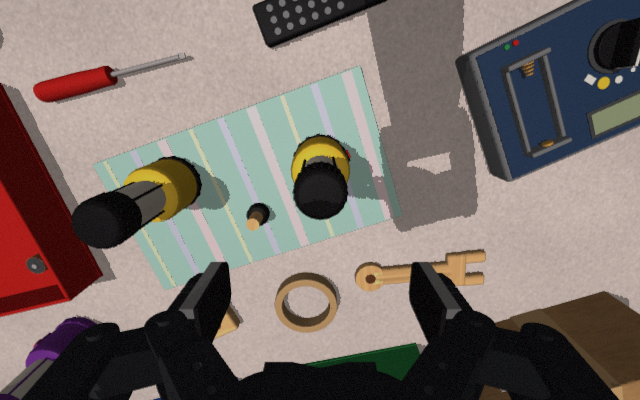

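Both lanterns stand upright, light one at (115,210), heavy one at (320,185). Pick up the heavy one and raise it clear.

{"api": "send_rows", "payload": {
  "translation": [
    [0,0,1],
    [0,0,1],
    [0,0,1],
    [0,0,1],
    [0,0,0.8]
  ],
  "rotation": [
    [0,0,0],
    [0,0,0],
    [0,0,0],
    [0,0,0],
    [0,0,0]
  ],
  "grip": [85,85,85,85,85]
}}

```text
time: 27.32
eef_pos: [0.5451, 0.09, 0.158]
tcp_rot: [0.137, 0.991, -0.0, -0.001]
contact_force: [-0.5, -0.4, 0.6]
opening: 0.995
```

{"api": "send_rows", "payload": {
  "translation": [
    [0,0,0.5],
    [0,0,0.2],
    [0,0,0],
    [0,0,0],
    [0,0,0]
  ],
  "rotation": [
    [0,0,0],
    [0,0,0],
    [0,0,0],
    [0,0,0],
    [0,0,0]
  ],
  "grip": [85,85,60,55,50]
}}

```text
time: 27.95
eef_pos: [0.5462, 0.0905, 0.1395]
tcp_rot: [0.136, 0.991, -0.0, 0.001]
contact_force: [0.2, -1.0, 1.0]
opening: 0.585
```

{"api": "send_rows", "payload": {
  "translation": [
    [0,0,0],
    [0,0,0],
    [0,0,0],
    [0,0,0],
    [0,0,0]
  ],
  "rotation": [
    [0,0,0],
    [0,0,0],
    [0,0,0],
    [0,0,0],
    [0,0,0]
  ],
  "grip": [40,40,40,40,40],
  "squeeze": 60
}}

```text
time: 28.58
eef_pos: [0.5464, 0.0904, 0.1398]
tcp_rot: [0.136, 0.991, -0.0, 0.001]
contact_force: [-0.8, -2.6, 5.9]
opening: 0.572
```

{"api": "send_rows", "payload": {
  "translation": [
    [0,0,-0.3],
    [0,0,-0.5],
    [0,0,-0.5],
    [0,0,-0.2],
    [0,0,0]
  ],
  "rotation": [
    [0,0,0],
    [0,0,0],
    [0,0,0],
    [0,0,0],
    [0,0,0]
  ],
  "grip": [40,40,40,40,40]
}}

```text
time: 29.2
eef_pos: [0.5459, 0.0908, 0.1842]
tcp_rot: [0.137, 0.991, 0.0, 0.001]
contact_force: [-0.6, -0.8, -4.7]
opening: 0.573
```

{"api": "send_rows", "payload": {
  "translation": [
    [0,0,0],
    [0,0,0],
    [0,0,0],
    [0,0,-0.5],
    [0,0,-0.8]
  ],
  "rotation": [
    [0,0,0],
    [0,0,0],
    [0,0,0],
    [0,0,0],
    [0,0,0]
  ],
  "grip": [40,40,40,40,40]
}}

```text
time: 29.82
eef_pos: [0.5451, 0.0908, 0.2226]
tcp_rot: [0.137, 0.991, -0.0, -0.001]
contact_force: [-0.9, -0.0, -3.8]
opening: 0.571
```

{"api": "send_rows", "payload": {
  "translation": [
    [0,0,-0.9],
    [0,0,-1],
    [0,0,-1],
    [0,0,-1],
    [0,0,-1]
  ],
  "rotation": [
    [0,0,0],
    [0,0,0],
    [0,0,0],
    [0,0,0],
    [0,0,0]
  ],
  "grip": [40,40,40,40,40]
}}

```text
time: 30.45
eef_pos: [0.5454, 0.0908, 0.3716]
tcp_rot: [0.137, 0.991, 0.0, 0.001]
contact_force: [-0.2, 0.4, -4.8]
opening: 0.572
```

{"api": "send_rows", "payload": {
  "translation": [
    [0,0,-0.6],
    [0,0,-0.3],
    [0,0,0],
    [0,0,0]
  ],
  "rotation": [
    [0,0,0],
    [0,0,0],
    [0,0,0],
    [0,0,0]
  ],
  "grip": [40,40,40,40]
}}

```text
time: 30.95
eef_pos: [0.5451, 0.0908, 0.3946]
tcp_rot: [0.137, 0.991, -0.0, -0.001]
contact_force: [-0.2, 0.5, -5.6]
opening: 0.568
```

Run:
```python
from h import *
s=ctrl.get_state(); M=R.from_quat(s['tcp_rot']).as_matrix()
d=np.array([.471,-.395])-s['eef_pos'][:2]
print(s['time'],s['qpos'],s['eef_pos'],'move units',(M.T@[*d,0])/.03,s['contact_force'],s['opening'])
```

```text
30.95 [-1.85715870e-02 -6.21531665e-02  1.66431179e+00 -3.35791301e-05
  1.54236335e+00 -1.31540629e+00] [0.54510602 0.09078439 0.39460385] move units [-2.00283868e+00 -1.62572344e+01  6.89884111e-03] [-0.21381674  0.50030197 -5.63893418] 0.5683662273413534
```

{"api": "send_rows", "payload": {
  "translation": [
    [-0.1,-0.4,0],
    [-0.1,-0.8,0],
    [-0.1,-0.8,0],
    [-0.1,-0.8,0],
    [-0.1,-0.8,0]
  ],
  "rotation": [
    [0,0,0],
    [0,0,0],
    [0,0,0],
    [0,0,0],
    [0,0,0]
  ],
  "grip": [40,40,40,40,40]
}}

```text
time: 31.58
eef_pos: [0.5303, -0.0188, 0.3956]
tcp_rot: [0.137, 0.991, -0.0, -0.001]
contact_force: [-0.1, 0.0, -4.7]
opening: 0.567
```

{"api": "send_rows", "payload": {
  "translation": [
    [-0.1,-0.8,0],
    [-0.1,-0.8,0],
    [-0.1,-0.8,0],
    [-0.1,-0.8,0],
    [-0.1,-0.8,0]
  ],
  "rotation": [
    [0,0,0],
    [0,0,0],
    [0,0,0],
    [0,0,0],
    [0,0,0]
  ],
  "grip": [40,40,40,40,40]
}}

```text
time: 32.2
eef_pos: [0.5121, -0.1383, 0.3956]
tcp_rot: [0.137, 0.991, -0.0, -0.001]
contact_force: [-0.0, -0.9, -4.5]
opening: 0.571
```

{"api": "send_rows", "payload": {
  "translation": [
    [-0.1,-0.8,0],
    [-0.1,-0.8,0],
    [-0.1,-0.8,0],
    [-0.1,-0.8,0],
    [-0.1,-0.8,0]
  ],
  "rotation": [
    [0,0,0],
    [0,0,0],
    [0,0,0],
    [0,0,0],
    [0,0,0]
  ],
  "grip": [40,40,40,40,40]
}}

```text
time: 32.83
eef_pos: [0.4939, -0.2579, 0.3955]
tcp_rot: [0.137, 0.991, 0.0, -0.001]
contact_force: [-0.5, -0.2, -5.2]
opening: 0.571
```

{"api": "send_rows", "payload": {
  "translation": [
    [-0.1,-0.8,0],
    [-0.1,-0.8,0],
    [-0.1,-0.8,0],
    [-0.1,-0.8,0],
    [-0.1,-0.8,0]
  ],
  "rotation": [
    [0,0,0],
    [0,0,0],
    [0,0,0],
    [0,0,0],
    [0,0,0]
  ],
  "grip": [40,40,40,40,40]
}}

```text
time: 33.45
eef_pos: [0.4764, -0.3776, 0.3962]
tcp_rot: [0.137, 0.991, 0.0, -0.0]
contact_force: [-0.3, -0.7, -4.9]
opening: 0.569
```

{"api": "send_rows", "payload": {
  "translation": [
    [0,-0.4,0],
    [0,-0.2,0],
    [0,0,0.3],
    [0,0,0.6],
    [0,0,0.6]
  ],
  "rotation": [
    [0,0,0],
    [0,0,0],
    [0,0,0],
    [0,0,0],
    [0,0,0]
  ],
  "grip": [40,40,40,40,40]
}}

```text
time: 34.08
eef_pos: [0.4718, -0.3924, 0.3493]
tcp_rot: [0.136, 0.991, 0.001, -0.001]
contact_force: [-0.2, -0.2, -5.4]
opening: 0.577
```

{"api": "send_rows", "payload": {
  "translation": [
    [0,0,0.6],
    [0,0,0.6],
    [0,0,0.3],
    [0,0,0],
    [0,0,0]
  ],
  "rotation": [
    [0,0,0],
    [0,0,0],
    [0,0,0],
    [0,0,0],
    [0,0,0]
  ],
  "grip": [40,40,40,40,40]
}}

```text
time: 34.7
eef_pos: [0.4721, -0.3937, 0.3074]
tcp_rot: [0.137, 0.991, -0.001, 0.001]
contact_force: [0.2, -0.0, -4.2]
opening: 0.571
```

{"api": "send_rows", "payload": {
  "translation": [
    [0,0,0],
    [0,0,0],
    [0,0,0],
    [0,0,0],
    [0,0,0]
  ],
  "rotation": [
    [0,0,0],
    [0,0,0],
    [0,0,0],
    [0,0,0],
    [0,0,0]
  ],
  "grip": [40,40,40,40,40]
}}

```text
time: 35.33
eef_pos: [0.4718, -0.3933, 0.3063]
tcp_rot: [0.137, 0.991, 0.0, -0.0]
contact_force: [-0.4, 0.7, -3.5]
opening: 0.575
```

Run:
```python
from h import *
F=[]
for i in range(6):
    c=cam('scene');s=ctrl.get_state();F.append(s['contact_force'])
print(s['time'],s['eef_pos'],s['tcp_rot'],np.mean(F,0),s['dq'],s['opening'])
t=cam('top');print('tray centre/ underside proj scene',proj(c,[.471,-.395,.17]),'top',proj(t,[.471,-.395,.17]))
cv2.imwrite('pics/f9.png',np.hstack([c['image'][100:400,80:480],t['image'][100:400,130:530]]))
```

```text
35.625 [ 0.47179318 -0.39333366  0.30629066] [ 1.36570195e-01  9.90630395e-01  1.97520861e-05 -3.51453500e-05] [-0.15338917 -0.34034664 -4.63626618] [0.00090255 0.00024753 0.00124249 0.00166301 0.00018665 0.00058947] 0.5654647462966172
tray centre/ underside proj scene [161.15003925 237.73612239] top [484.63201166 209.68497853]
```

View pics/f9.png

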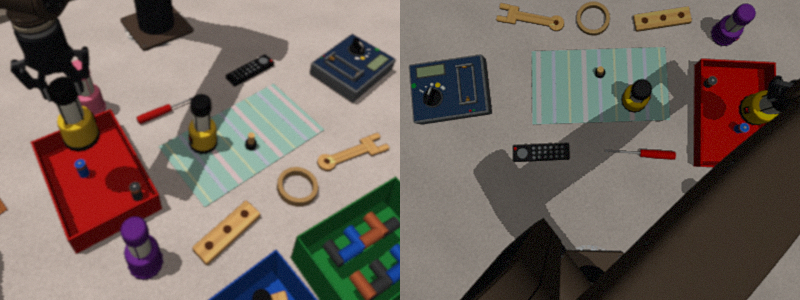

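```bash
python3 -c "
from h import *
print(ticket.sign_off())"
```

```text
the job is handed in; nothing more can be done
None
```

I handed the job in at about 36 s of the 72 s allowed; the sign-off reports no verdict.

- **Knob:** I turned it clockwise from the white dash to the big yellow dot and let go. The wrist picture shows the white line pointing at the dot.
- **Weighing:** The left lantern read 4.65 N (about 0.47 kg), so it is the loaded one. I set it back on the mat. The right one read 2.35 N (about 0.24 kg), and I stood it back upright on the mat.
- **Final hold:** I lifted the loaded lantern again and carried it over the tray, clear of the light one. The gripper is at (0.472, -0.393), within about 2 mm of the tray centre I measured. The lantern's underside is about 0.17 m above the table, roughly 100 mm above the rim.
- **Last checks:** The held weight still reads 4.64 N, the fingers are about 49 mm apart on the 50 mm cap, and joint speeds are about 0.002 rad/s or less. In the last picture the light lantern is upright on the mat and I could see nothing else moved. No check failed or disagreed.

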